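# Stow a serum bottle under the lips of a sea-fastening retainer

### The arm

A 6-joint arm with a two-finger parallel gripper is mounted at the origin on a cart in front of the work surface, level with it; the furniture and walls round the work are solid. World frame = base frame: x ahead of the robot, y to its left, z up, the work surface at z = 0. Lengths are in m, angles in rad, forces in N, time in s.
With the tool pointing down it reaches from about 0.35 to 0.775 m from the base axis. Payload 7.3 kg.
Tool frame: the origin (TCP) lies at the centre of the arm's flange, where the gripper is bolted on; the fingertips stand 178 mm ahead of it and the grasp point (between the pads) lies 159 mm ahead of it (tip_extent is the distance from the TCP to the fingertips, in m); z points along the fingers, y is the line along which they close (so a half turn about z gives the same grasp; the last joint's range is limited). The gripper opens to 92 mm and grips with 3 to 60 N. Pads are 19 mm wide; open, the fingers measure 130 mm over their backs; the gripper's body (75 mm by 190 mm) begins 47 mm behind the grasp point.
Start: joints at [-1.365, 0.342, 1.524, -0, 1.275, -0.146], TCP at [0.181, -0.493, 0.405] pointing down, gripper open.
Joint ranges: [-2.53, 2.53], [-0.77, 2.02], [0.04, 2.7], [-1, 4.14], [0.28, 2.66], [-3.11, 3.11]. Speed limits (rad/s): [2.57, 2.57, 3.14, 3.14, 3.14, 3.14].

### API

Orientations are given as [roll, pitch, yaw] about the fixed x, y, z axes, in that order (R = Rz(yaw) Ry(pitch) Rx(roll)).
In Python, from cell import * gives the robot as it stands.
- The arm moves only by the tool arm_command, never from a script. Its arguments are lists of equal length, an entry for each row: "xyz": the shift along the world's x, y, z in mm, a list of three; "spin": the turn about the world's z in degrees. In form: {"xyz": [[tx, ty, tz], ...], "spin": [spin, ...]}. A call has 1 to 20 rows; each row shifts and turns the commanded pose from where the row before left it; what a row does not reach is not made up. A row lasts 1/10 s, in which the tool goes at most 50 mm and 8.59 degrees, less where a joint would pass 70% of its speed; a pose out of reach is approached as far as the arm can. A call with a gripper value outside its range is refused whole. "jaw" is the opening, from -1 (shut) to 1 (fully open), set as the call begins (left out, the last holds). The fingers move at their own pace and stop on an object; "squeeze" is the grip in N (left out, the last holds). Time passes only in rows, so rows that do not move let the fingers close. It gives the time, the measured TCP pose, the force, the opening and the grip force at its end, in the units of the state.
- observe(): the state, without advancing time (a new reading comes with each control period).
- read_camera(name): name is "scene" or "top" or "wrist"; returns a dict with "img" (480x640x3 uint8, red, green, blue), "depth" (480x640 float32, m along the optical axis (not along the pixel's ray), 0 where there is no reading), "fx", "fy", "cx", "cy" (pixels), "world_from_camera" (4x4, takes a point from camera to world coordinates). Camera axes: x right, y up, looking along -z (the intrinsics and any distortion apply to the point x, -y, -z); pixel columns grow to the right and rows downward; lengths in m; the calibration is good to about 2 mm. A picture is of the moment at which its call begins.
- hand_in(): hands the job in; it is judged then, once.
The state is a dict: "time": time; "qpos": joint angles; "qvel": joint speeds; "joint_efforts": joint torques, N m; "tool_pos": TCP position; "tool_rot": TCP orientation; "contact_force": force on the tool from outside, world axes, zero at the start; "torque": the same for the moment, N m; "opening": finger opening in m; "grip_force": force on a finger pad.
Only numpy, scipy, OpenCV 4.12 (cv2) and the standard library are available. Lean on these libraries where they do the work, as an engineer would, in place of code of your own. Each camera call takes 0.05 s, during which the arm holds its last target. There are 200 camera calls.

### The job

The ship is about to roll: stow the one glass serum bottle that stands out on the blue bench mat (not those in the water bath) in the empty metal retainer. Bring it in sideways, low over the mat, through the open mouth so that its neck runs into the slot and its shoulders go under the overhanging top plate, fully home against the back wall, and leave it standing there on the mat. Keep it upright all the way and leave the buffer bottle and the beaker where they stand.

Things in the scene. Friction and masses are not known exactly. Their poses are not given: they have to be found in the camera images.
- serum_bottle: serum bottle to stow: clear glass, upright, rigid, about 0.2 kg, 99 mm tall; body 51 mm across up to 70 mm above its foot, then a 21 mm neck and beige crimp cap up to 99 mm, which can be gripped from above. Origin: centre of its underside; z up
- retainer: bare aluminium bracket fixed to the bench, open in front and below (bottle slides on the mat), 80 mm high. Origin: on the mat at the seat for the bottle's underside centre; +x points level from the mouth to the back wall, the way in. Inner faces: sides y = +-38 mm (from x = -30), back x = 26 mm (a home bottle's axis is at x = 0 to 1 mm)
- top_slot (a point): centre of the retainer's neck slot, on top of its top plate, 80 mm straight above the seat; nothing of the retainer is higher. Plate underside 76 mm above the mat, plate from x = -42 to 32 mm along the way in; slot 38 mm wide, flaring to 68 mm at the mouth, ending 19 mm past this point. The bottle's body cannot pass it from above
- buffer_bottle: bystander: white plastic buffer bottle with a screw cap, 38 mm across, 86 mm tall, upright. Origin: centre of its underside
- beaker: bystander: clear empty beaker, 52 mm across, 68 mm tall, upright. Origin: centre of its underside
Things that resemble listed ones, but are neither listed nor needed, are in the scene too. What is shaped like the serum_bottle but brown or green is not meant. What is shaped like the retainer but green is not meant.

How it is judged:
By the outcome, as a careful person would: the job done as asked, in the order asked, and still so for the second after the job is handed in, with the robot touching nothing.
It also fails if it takes over 42 s, if anything falls off the work surface, if the arm or the gripper's body presses on something with over 40 N, if the wrist force passes 120 N, or if a joint passes its speed limit or range.

## Working session

There is one attempt and no reset: what is moved stays moved. The work goes in short steps, Python scripts to look and compute and a tool call to move; the robot and the scene stay as the last step left them, time stands still between calls to the robot, and variables do not carry over. Pictures are saved under pics/ and viewed, at most 10 in all, crops included, and the job is handed in when it is done.

Besides the shell and the picture viewer there is one more tool, called after "Call:" as name(argument=value, ...) on one line, values as JSON. arm_command: Moves the arm, as the interface text tells. Its arguments: {"type":"object","properties":{"xyz":{"type":"array","items":{"type":"array","items":{"type":"number"}}},"spin":{"type":"array","items":{"type":"number"}},"jaw":{"type":"number"},"squeeze":{"type":"number"}},"required":["xyz","spin"]}

```bash
mkdir -p pics; cat > h.py <<'E'
from cell import *
import numpy as np, cv2
def shot(n,f):
    c=read_camera(n); cv2.imwrite(f'pics/{f}.png',cv2.cvtColor(c['img'],cv2.COLOR_RGB2BGR)); np.savez(f'pics/{f}.npz',**c); return c
def load(f): return dict(np.load(f'pics/{f}.npz'))
def ray(c,u,v):
    d=np.array([(u-c['cx'])/c['fx'],-(v-c['cy'])/c['fy'],-1.]); M=c['world_from_camera']; return M[:3,3],M[:3,:3]@d
def atz(c,u,v,z):
    o,d=ray(c,u,v); return o+d*(z-o[2])/d[2]
def pt(c,u,v):
    o,d=ray(c,u,v); return o+d*c['depth'][int(v),int(u)]
E
python3 - <<'E'
from h import *
for n in('top','scene'):
    c=shot(n,n+'0'); print(n,c.keys(),c['fx'],c['world_from_camera'].round(3).tolist())
print(observe()['tool_rot'])
E
```

```text
top dict_keys(['img', 'depth', 'fx', 'fy', 'cx', 'cy', 'world_from_camera']) 610.4966942700789 [[-0.02, 0.981, -0.193, 0.291], [-1.0, -0.018, 0.012, -0.03], [0.008, 0.193, 0.981, 1.141], [0.0, 0.0, 0.0, 1.0]]
scene dict_keys(['img', 'depth', 'fx', 'fy', 'cx', 'cy', 'world_from_camera']) 584.9601215516059 [[0.592, 0.34, -0.731, -0.508], [-0.806, 0.272, -0.526, -0.73], [0.02, 0.9, 0.435, 0.652], [0.0, 0.0, 0.0, 1.0]]
[-3.14024485e+00 -1.74514276e-04  3.51784274e-01]
```

View pics/top0.png

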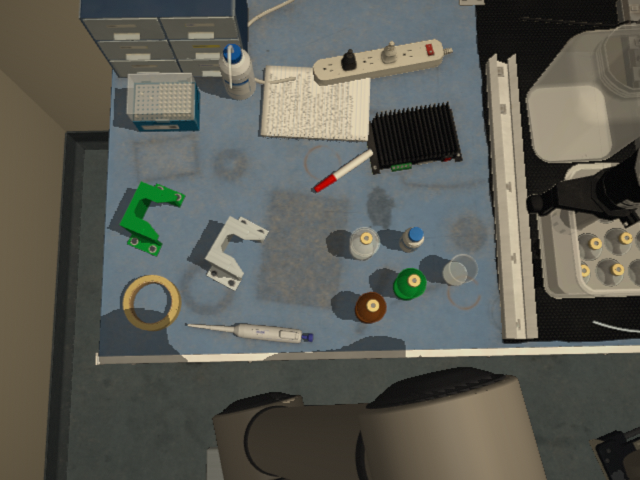

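View pics/scene0.png

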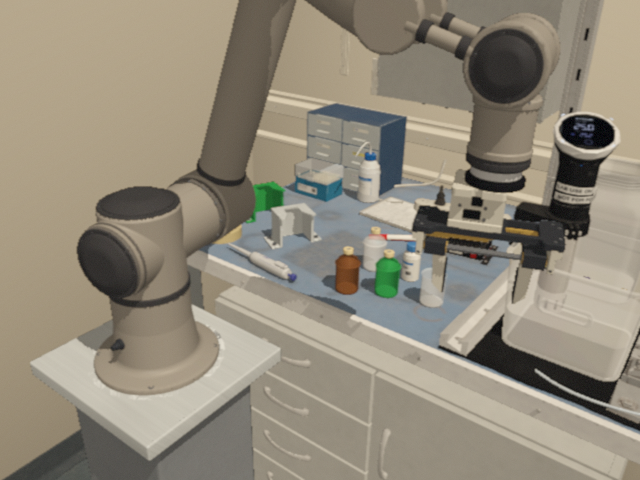

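Top view: bottles stand on the mat at (365,240) clear, (409,283) green and (371,307) brown. Only the clear one fits. The bare-aluminium retainer is at (235,252), and the one at (150,217) is green, so it isn't meant. The buffer bottle is at (413,238) and the beaker at (459,269). I'll confirm this in one enlarged crop.

```bash
python3 - <<'E'
from h import *
i=cv2.imread('pics/top0.png')[205:325,190:350]; j=cv2.imread('pics/top0.png')[205:325,340:490]
cv2.imwrite('pics/crop.png',np.vstack([cv2.resize(i[:75],(800,375),interpolation=3)[:300+75],cv2.resize(j[10:50,:],None,fx=800/150,fy=800/150,interpolation=3)]))
c=load('top0')
# plate-level points (z~0.08) cloud of retainer
v,u=np.mgrid[205:300,195:280]; P=np.array([pt(c,a,b) for a,b in zip(u.ravel(),v.ravel())])
m=(abs(P[:,2]-.08)<.012); Q=P[m]
print(m.sum(),np.median(Q[:,2]),cv2.minAreaRect((Q[:,:2]*1000).astype(np.float32)))
mask=np.zeros(m.shape,np.uint8); mask[m]=255
cv2.imwrite('pics/mask.png',cv2.resize(mask.reshape(u.shape),None,fx=6,fy=6,interpolation=0))
for n,a,b,z in(('serum',367,238,.099),('green',414,281,.099),('brown',373,306,.099),('buffer',415,234,.086)): print(n,atz(c,a,b,z).round(4),pt(c,a,b).round(4))
print('beaker',atz(c,459,269,.034))
E
```

```text
1221 0.08051484289037125 ((500.24951171875, 100.4398193359375), (73.82521057128906, 88.31902313232422), 60.57378005981445)
serum [ 0.5073 -0.1319  0.099 ] [ 0.5082 -0.1323  0.0944]
green [ 0.4302 -0.2101  0.099 ] [ 0.4302 -0.2102  0.0988]
brown [ 0.3885 -0.1379  0.099 ] [ 0.3887 -0.1381  0.0971]
buffer [ 0.5156 -0.2184  0.086 ] [ 0.5153 -0.2181  0.0875]
beaker [ 0.45951361 -0.30526512  0.034     ]
```

View pics/crop.png

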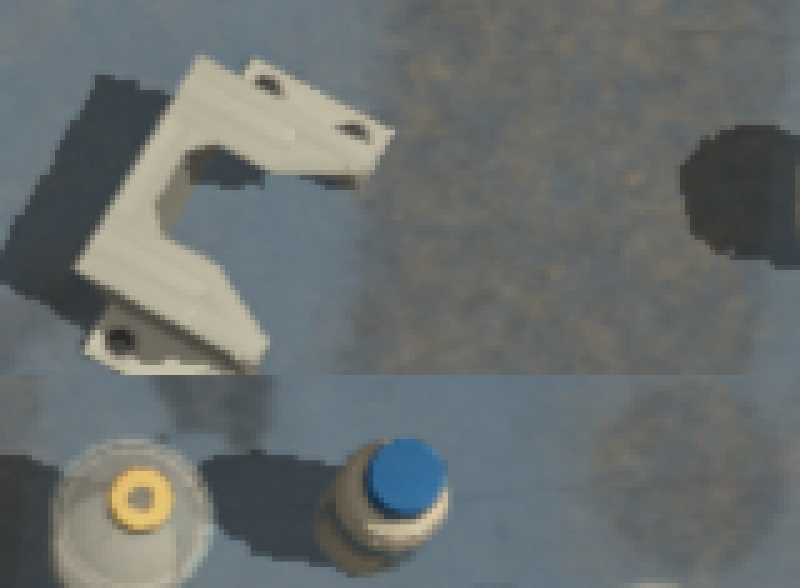

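View pics/mask.png

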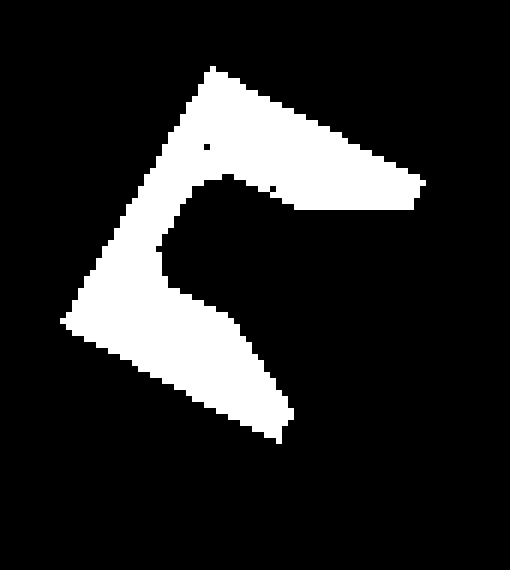

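The crop shows the clear glass bottle with its beige cap centred at full-image pixel (366.4,238), plus the bare-metal bracket, whose mouth opens to the lower right. The mask shows the plate outline. That gives bottle (507,-131), seat (503,105) and way-in heading 60.5°.

Call:
arm_command(xyz=[[20, 40, 0], [20, 40, 0], [20, 40, 0], [20, 40, 0], [20, 40, 0], [20, 40, 0], [34, 20, 0], [34, 20, 0], [34, 20, 0], [34, 20, 0], [34, 20, 0], [34, 20, 0], [0, 0, 0], [0, 0, 0]], spin=[-4.1, -4.1, -4.1, -4.1, -4.1, -4.1, -4.1, -4.1, -4.1, -4.1, -4.1, -4.6, 0, 0], jaw=0)

```text
time: 1.5
tool_pos: [0.5051, -0.1323, 0.4039]
tool_rot: [3.141, 0.002, -0.513]
contact_force: [-0.0, -0.2, -0.2]
opening: 0.0459
grip_force: 0.0
```

```bash
python3 - <<'E'
from h import *
s=observe();print(s['tool_pos'],s['tool_rot'],s['opening'],s['contact_force'])
c=shot('wrist','w1')
def proj(p):
    q=np.linalg.inv(c['world_from_camera'])@np.append(p,1); return c['cx']+c['fx']*q[0]/-q[2], c['cy']-c['fy']*q[1]/-q[2]
print(proj([.507,-.131,.099]),c['world_from_camera'][:3,3])
E
```

```text
[ 0.50512413 -0.13231223  0.40393037] [ 3.14094910e+00  1.87094052e-03 -5.13147533e-01] 0.0458802595398133 [-0.04400315 -0.15791625 -0.21359918]
(np.float64(320.94860684312516), np.float64(228.12750758446046)) [ 0.56480561 -0.1653096   0.38469278]
```

View pics/w1.png

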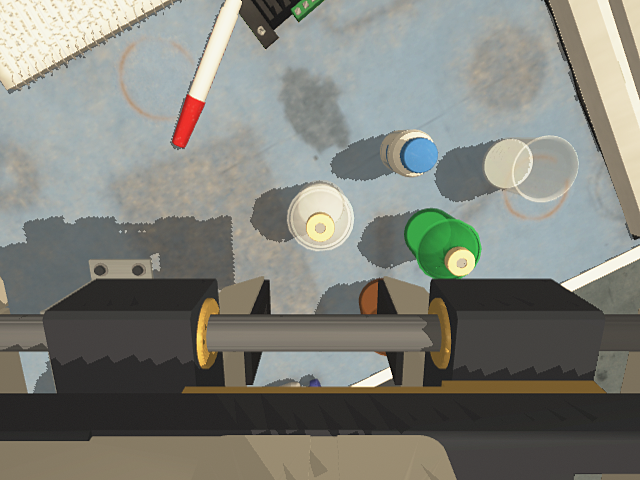

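The wrist view shows the clear bottle's cap at (320,228), matching the prediction of (321,228). Descending and gripping the cap.

Call:
arm_command(xyz=[[2, 1, -30], [0, 0, -30], [0, 0, -30], [0, 0, -30], [0, 0, -15], [0, 0, -6], [0, 0, 0], [0, 0, 0]], spin=[0, 0, 0, 0, 0, 0, 0, 0])

```text
time: 2.35
tool_pos: [0.5069, -0.1324, 0.2648]
tool_rot: [-3.142, -0.002, -0.516]
contact_force: [0.1, -0.8, 0.1]
opening: 0.0459
grip_force: 0.0
```

Call:
arm_command(xyz=[[0, 0, 0], [0, 0, 0], [0, 0, 0], [0, 0, 0], [0, 0, 0], [0, 0, 0], [0, 0, 0], [0, 0, 0]], spin=[0, 0, 0, 0, 0, 0, 0, 0], jaw=-1, squeeze=25)

```text
time: 3.15
tool_pos: [0.5071, -0.1318, 0.2641]
tool_rot: [-3.141, -0.001, -0.516]
contact_force: [0.8, 1.6, 5.4]
opening: 0.0205
grip_force: 25.0
```

Call:
arm_command(xyz=[[0, 0, 2], [0, 0, 2], [0, 0, 0], [0, 0, 0]], spin=[0, 0, 0, 0])

```text
time: 3.55
tool_pos: [0.5068, -0.1319, 0.2674]
tool_rot: [3.141, 0.001, -0.516]
contact_force: [0.2, -0.7, -2.7]
opening: 0.0209
grip_force: 25.0
```

```bash
python3 - <<'E'
from h import *
s=observe();print(s['tool_pos'],s['tool_rot'],s['opening'],s['contact_force'],s['grip_force'])
c=shot('scene','s2')
i=cv2.imread('pics/s2.png')[200:320,300:460]; cv2.imwrite('pics/s2c.png',cv2.resize(i,(800,600),interpolation=3))
E
```

```text
[ 0.50676495 -0.1318708   0.26744612] [ 3.14130233e+00  7.68962213e-04 -5.15676503e-01] 0.020851203630316735 [ 0.15755351 -0.68755099 -2.67380214] 24.98948872089386
```

View pics/s2c.png

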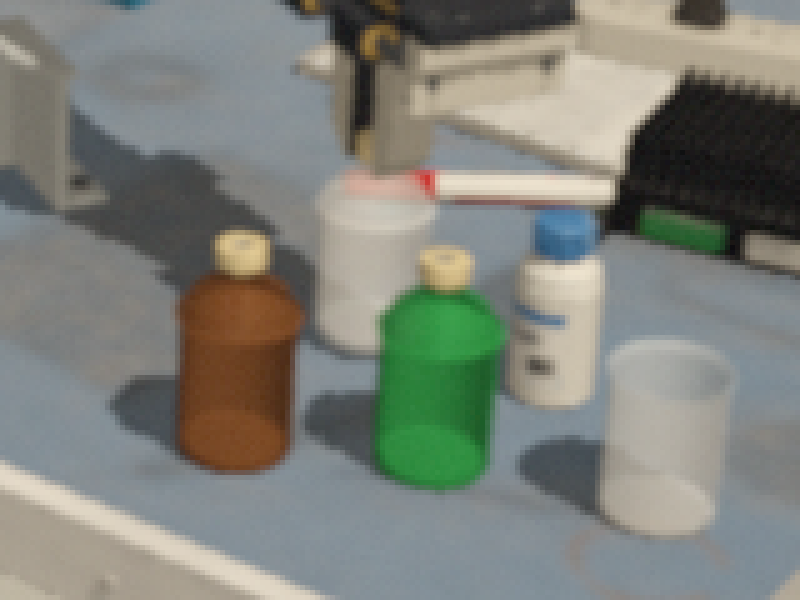

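Lifted about 3 mm and upright: the bottle is held at crop pixel (378,260). Moving it to the line in front of the mouth.

Call:
arm_command(xyz=[[-3, 7, 0], [-6, 14, 0], [-6, 15, 0], [-6, 15, 0], [-6, 15, 0], [-6, 15, 0], [-6, 15, 0], [-6, 15, 0], [-6, 15, 0], [-5, 11, 0], [-2, 4, 0], [0, 0, 0], [0, 0, 0]], spin=[0, 0, 0, 0, 0, 0, 0, 0, 0, 0, 0, 0, 0])

```text
time: 4.9
tool_pos: [0.4492, 0.0089, 0.2678]
tool_rot: [3.142, -0.001, -0.516]
contact_force: [0.5, -0.7, -1.3]
opening: 0.0204
grip_force: 25.0
```

```bash
python3 - <<'E'
from h import *
s=observe();p=s['tool_pos'];print(p,s['contact_force'],s['grip_force'])
c=shot('top','t3')
a=np.radians(60.5);r=np.array([502.7,104.8])-p[:2]*1000
print('remaining along,across',r@[np.cos(a),np.sin(a)],r@[-np.sin(a),np.cos(a)],r)
i=cv2.imread('pics/t3.png')[180:300,180:340]; cv2.imwrite('pics/t3c.png',cv2.resize(i,(800,600),interpolation=3))
E
```

```text
[0.44921873 0.00892722 0.2678187 ] [ 0.51880722 -0.66694131 -1.29663528] 24.98937427997589
remaining along,across 109.77885917656108 0.6622941308364005 [53.48126519 95.87278461]
```

View pics/t3c.png

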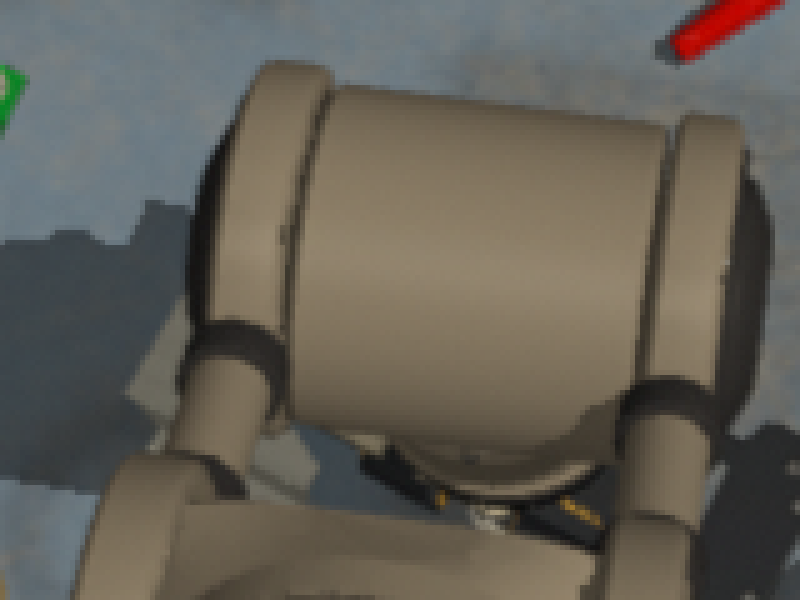

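The top view is blocked by the wrist, which covers the bracket at around (230,330) in the crop. The measured poses agree to within 1 mm across, so I'm going in.

Call:
arm_command(xyz=[[2.5, 4.5, 0], [5, 8.8, 0], [5, 8.8, 0], [5, 8.8, 0], [5, 8.8, 0], [5, 8.8, 0], [5, 8.8, 0], [5, 8.8, 0], [5, 8.8, 0], [3.5, 6.5, 0], [0, 0, 0], [0, 0, 0]], spin=[0, 0, 0, 0, 0, 0, 0, 0, 0, 0, 0, 0])

```text
time: 6.15
tool_pos: [0.4948, 0.0906, 0.2676]
tool_rot: [3.141, 0.0, -0.515]
contact_force: [0.4, -1.0, -3.1]
opening: 0.0206
grip_force: 25.0
```

Call:
arm_command(xyz=[[1, 1.75, 0], [1, 1.75, 0], [1, 1.75, 0], [1, 1.75, 0], [1, 1.75, 0], [1, 1.75, 0], [0, 0, 0], [0, 0, 0]], spin=[0, 0, 0, 0, 0, 0, 0, 0])

```text
time: 6.95
tool_pos: [0.5009, 0.1011, 0.2677]
tool_rot: [3.141, 0.0, -0.515]
contact_force: [-0.0, -0.0, -2.2]
opening: 0.0204
grip_force: 25.0
```

```bash
python3 - <<'E'
from h import *
s=observe();p=s['tool_pos'];print(p,s['contact_force'],s['grip_force'])
a=np.radians(60.5);r=np.array([502.7,104.8])-p[:2]*1000
print('remaining along,across',r@[np.cos(a),np.sin(a)],r@[-np.sin(a),np.cos(a)],r)
E
```

```text
[0.50091453 0.1011301  0.26770158] [-0.03331931 -0.03797898 -2.20026886] 24.988428354263306
remaining along,across 4.073321272557929 0.25315150468344005 [1.78546751 3.66989614]
```

Call:
arm_command(xyz=[[0, 0, -1.5], [0, 0, -1.2], [0.5, 0.9, 0], [0.5, 0.9, 0], [0.5, 0.9, 0], [0, 0, 0], [0, 0, 0]], spin=[0, 0, 0, 0, 0, 0, 0])

```text
time: 7.65
tool_pos: [0.5024, 0.1038, 0.265]
tool_rot: [3.141, 0.0, -0.516]
contact_force: [-0.5, -0.1, -2.4]
opening: 0.0202
grip_force: 25.0
```

Call:
arm_command(xyz=[[0.5, 0.9, 0], [0, 0, 0], [0, 0, 0]], spin=[0, 0, 0])

```text
time: 7.95
tool_pos: [0.5028, 0.1045, 0.265]
tool_rot: [3.141, 0.0, -0.516]
contact_force: [-1.8, -2.5, -0.5]
opening: 0.0208
grip_force: 25.0
```

Call:
arm_command(xyz=[[0.5, 0.9, 0], [0, 0, 0], [0, 0, 0]], spin=[0, 0, 0])

```text
time: 8.25
tool_pos: [0.503, 0.1049, 0.2651]
tool_rot: [3.139, 0.001, -0.515]
contact_force: [-3.4, -7.0, 1.8]
opening: 0.0202
grip_force: 25.0
```

The bottle has met the back wall with about 8 N. I'll lower it to the mat.

Call:
arm_command(xyz=[[0, 0, -0.5], [0, 0, -0.5], [0, 0, 0], [0, 0, 0]], spin=[0, 0, 0, 0])

```text
time: 8.65
tool_pos: [0.503, 0.1049, 0.2641]
tool_rot: [3.139, 0.001, -0.515]
contact_force: [-3.8, -7.0, 1.5]
opening: 0.0205
grip_force: 25.0
```

Call:
arm_command(xyz=[[0, 0, 0], [0, 0, 0], [0, 0, 0], [0, 0, 0], [0, 0, 0]], spin=[0, 0, 0, 0, 0], jaw=0)

```text
time: 9.15
tool_pos: [0.5035, 0.1057, 0.2641]
tool_rot: [-3.141, -0.0, -0.516]
contact_force: [0.4, 0.5, 0.1]
opening: 0.0455
grip_force: 0.0
```

Call:
arm_command(xyz=[[0, 0, 8], [0, 0, 25], [0, 0, 30], [0, 0, 35], [0, 0, 35], [0, -35, 20], [0, -40, 0], [0, -40, 0], [0, -40, 0], [0, -40, 0], [0, -40, 0], [0, 0, 0]], spin=[0, 0, 0, 0, 0, 0, 0, 0, 0, 0, 0, 0])

```text
time: 10.35
tool_pos: [0.5032, -0.1334, 0.4175]
tool_rot: [3.14, -0.001, -0.52]
contact_force: [0.0, 0.2, -0.2]
opening: 0.0456
grip_force: 0.0
```

```bash
python3 - <<'E'
from h import *
s=observe();print(s['tool_pos'],s['opening'],s['contact_force'])
c=shot('top','t5'); shot('scene','s5')
i=cv2.imread('pics/t5.png')[210:295,195:280]; j=cv2.imread('pics/s5.png')[180:265,240:325]
cv2.imwrite('pics/t5c.png',np.hstack([cv2.resize(i,(400,400),interpolation=3),cv2.resize(j,(400,400),interpolation=3)]))
E
```

```text
[ 0.50319189 -0.13335502  0.41747488] 0.04555820546092611 [ 0.03101352  0.20485527 -0.23996322]
```

View pics/t5c.png

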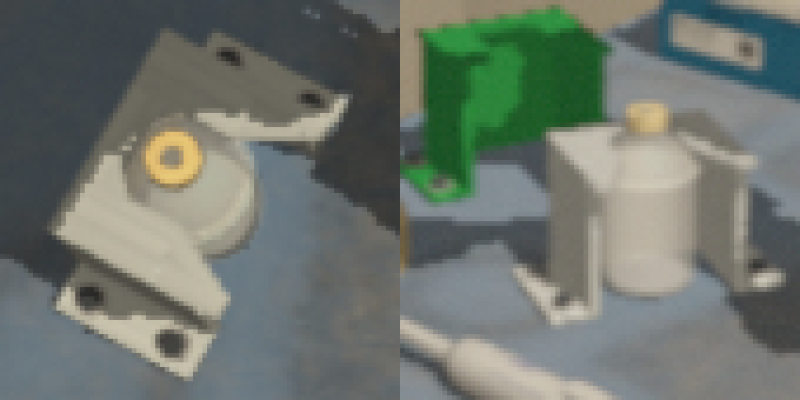

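The bottle stands upright in the bracket with its cap at crop pixel (174,158), which is full-image (232.0,243.6), in the slot. Checking the depth numerically.

```bash
python3 - <<'E'
from h import *
c=load('t5'); a=np.radians(60.5)
hsv=cv2.cvtColor(c['img'],cv2.COLOR_RGB2HSV)[225:262,215:250]
m=(hsv[...,0]>12)&(hsv[...,0]<30)&(hsv[...,1]>85)&(hsv[...,2]>120); v,u=np.nonzero(m)
uc,vc=(u.min()+u.max())/2+215,(v.min()+v.max())/2+225
p=atz(c,uc,vc,.099)*1000; d=p[:2]-[502.7,104.8]
print(m.sum(),uc,vc,p,d@[np.cos(a),np.sin(a)],d@[-np.sin(a),np.cos(a)])
for n,x,y,z in(('buffer',415,234,.086),): print(n,atz(c,x,y,z),pt(c,x,y))
b=load('top0'); print(np.abs(c['img'][225:290,400:480].astype(int)-b['img'][225:290,400:480]).mean())
E
```

```text
114 231.0 243.0 [502.65252134 105.00700829  99.        ] 0.15679123891715616 0.1432590795161794
buffer [ 0.51563825 -0.21840082  0.086     ] [ 0.46008701 -0.1718246   0.34709801]
26.04128205128205
```

```bash
python3 -c "
from cell import *
print(hand_in())"
```

```text
the job is handed in; nothing more can be done
None
```

I stowed the clear serum bottle upright on the mat in the bare-metal retainer. It measures home against the back wall to within about 1 mm, and I handed the job in at about 10.5 s; the arm hid the buffer bottle and beaker in the final top view, but no unexpected contact was felt.

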